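Pry up the vacuum chamber's base plate and shim it

ROBOT

A 6-joint arm with a two-finger parallel gripper is mounted at the origin on the work surface. World frame = base frame: x ahead of the robot, y to its left, z up, the work surface at z = 0. Lengths are in m, angles in rad, forces in N, time in s.
With the tool pointing down it reaches from about 0.25 to 0.775 m from the base axis. Payload 4 kg.
Tool frame: the origin (TCP) lies at the very end of the fingers, on their centre line; the grasp point (between the pads) lies 19 mm behind it; z points along the fingers, y is the direction in which the jaws open and shut (so a half turn about z gives the same grasp; the last joint's range is limited). The gripper opens to 94 mm and grips with 3 to 60 N. Pads are 16 mm wide; open, the fingers measure 119 mm over their backs; the gripper's body (75 mm by 177 mm) begins 78 mm behind the grasp point.
Start: joints at [-1.218, 0.087, 1.371, -0, 1.684, -0.103], TCP at [0.242, -0.494, 0.206] pointing down, gripper open.
Joint ranges: [-3.1, 3.1], [-0.76, 2.03], [0.27, 2.55], [-1.08, 4.22], [0.17, 2.65], [-2.57, 2.57]. Speed limits (rad/s): [2.79, 2.79, 3.14, 3.14, 3.14, 3.14].

INTERFACE

Orientations are given as [roll, pitch, yaw] about the fixed x, y, z axes, in that order (R = Rz(yaw) Ry(pitch) Rx(roll)).
In Python, from bench import robot, snapshot, models gives the robot as it stands.
- The arm moves only by the tool arm_command, never from a script. Its argument "commands" is text: rows parted by semicolons, each of 7 numbers parted by spaces: the shift along the tool's x, y, z in mm, then the turn, a rotation vector about the tool's x, y, z in degrees, then the opening, from 0 (shut) to 1 (fully open). In form: tx ty tz rx ry rz hand; .... A call has 1 to 12 rows; each row shifts and turns the pose as measured when the row begins, along the tool's axes as they then stand; what a row does not reach is not made up. A row lasts 1/8 s, in which the tool goes at most 62.5 mm and 10.7 degrees, less where a joint would pass 70% of its speed; a pose out of reach is approached as far as the arm can. A call is refused whole if a number of a shift passes 62.5 or a number of a turn 10.7, either way. A call with a gripper value outside its range is refused whole. The fingers move at their own pace and stop on an object; the grip force is fixed at half the most. Time passes only in rows, so rows that do not move let the fingers close. It gives the time, the measured TCP pose, the force and the opening at its end, in the units of the state.
- robot.get_obs(): the state, without advancing time (a new reading comes with each control period).
- snapshot(name): name is "scene" or "top" or "wrist"; returns a dict with "img" (384x512x3 uint8, blue, green, red), "camera_matrix" (3x3 intrinsics, pixels), "origin" and "rotation" of the camera in the world. Camera axes: x right, y down, z forward; pixel columns grow to the right and rows downward; lengths in m; the calibration is good to about 2 mm. A picture is of the moment at which its call begins. There is no depth.
- robot.close_job(): hands the job in, once; it reports no verdict.
Trained networks look in a picture, given as the dict that the camera call returned (one of the last four; its "shot" number tells which), for a name from the list of things; names that differ only in an ending like _2 or _b are one class to them, and where a whole thing is asked for, a point or a joint stands for the part that bears it (a point fixed in the world has none). Each returns a list of dicts, best first, with "conf" (0 to 1); they miss things now and then, are a little off and sometimes report something else, mostly with a low value. They report only what shows in the picture. A call takes as long as a camera call. They do not tell look-alikes from the thing itself.
- models.spot_in(query, picture): "bbox" ([left, top, width, height] as shares, 0 to 1, of the picture: columns of its width, rows of its height, round what is visible of it).
- models.tip_of(query, picture): "centre" ([column, row] as shares, 0 to 1, of the picture: columns of its width, rows of its height: a listed point, or the origin of a listed thing).
The state is a dict: "time": time; "joint_positions": joint angles; "qvel": joint speeds; "joint_torque": joint torques, N m; "tool_pos": TCP position; "ee_rot": TCP orientation; "wrist_force": force on the tool from outside, world axes, zero at the start; "wrist_torque": the same for the moment, N m; "width": finger opening in m.
Only numpy, scipy, OpenCV 4.12 (cv2) and the standard library are available. Lean on these libraries where they do the work, as an engineer would, in place of code of your own. Each camera call takes 0.05 s, during which the arm holds its last target. There are 200 camera calls.

TASK

The vacuum chamber's base plate needs propping up along its yellow-striped edge. Take the pry bar by its red handle, lay its blade over the steel-topped blue fulcrum block with the tip under that edge, and lever the edge up by lowering the handle to the bench; the bar is heavy enough to hold the plate up when you let go. Then slip the orange shim block (not the thinner grey one), lying flat and end first, about 30 mm in under the raised edge, on the free part of the edge beside the bar, and let go, without shoving the chamber out of its place.

Things in the scene. Friction and masses are not known exactly. Their poses are not given: they have to be found in the camera images.
- bar_grip (a point): Steel pry bar, 335 long, 26 wide, 0.95 kg, flat on the bench. Red handle 160 long, 24 thick; bare blade 175 long, 6 thick; undersides flush. Point: the bar's balance point, on the handle, 12 mm above the underside, 220 mm behind the blade's tip, 45 behind the handle's front end, 115 ahead of its rear end. x: along the bar to the tip; z: up from the underside.
- fulcrum: Fixed blue block 40 (x) by 30 mm, topped by a round dark steel bar along x, radius 10; crest 30 mm above the bench, 45 to 55 mm out from the plate's striped edge. Origin: centre of its underside. y points to the plate, square to the edge: lay the bar along y, tip some 25 mm under the edge; with the handle's rear on the bench the edge is then about 44 mm up.
- pry_edge (a point): Middle of the lower rim of the striped edge (220 long) of the base plate (240 deep, 12 thick, 2.8 kg with its steel chamber). Loose on 4 feet, underside 28 mm up; near feet 90 mm either side of the middle, 20 in, radius 14. x: along the edge (fulcrum at +40 to +60; shim goes in at about -45, clear of the foot); y: inwards under the plate; z: up.
- shim_center (a point): Centre of the loose orange plastic shim block, 110 long (x), 40 wide (y), 34 mm high (z), 0.15 kg, lying flat on the bench; both ends alike. A grey block of the same outline, but 20 mm high, lies near it and is not wanted.
There are look-alikes about, which are no part of the job. Of the things like the part that bears shim_center, leave any that is pink or purple; of the rest the larger one is meant.

How it is judged:
By the outcome, as a careful person would: the job done as asked, in the order asked, and still so for the second after the job is handed in, with the robot touching nothing.
It also fails if it takes over 58 s, if anything falls off the work surface, if the arm or the gripper's body presses on something with over 40 N, if the wrist force passes 120 N, or if a joint passes its speed limit or range.

## Working session

There is one attempt and no reset: what is moved stays moved. The work goes in short steps, Python scripts to look and compute and a tool call to move; the robot and the scene stay as the last step left them, time stands still between calls to the robot, and variables do not carry over. Pictures are saved under pics/ and viewed, about 8 in all and at most 12, crops included, and the job is handed in when it is done.

Besides the shell and the picture viewer there is one more tool, called in YAML: its name, and indented under it one key for each argument. arm_command: Moves the arm, as the interface text tells. Its arguments: {"type":"object","properties":{"commands":{"type":"string"}},"required":["commands"]}

```bash
ls; mkdir -p pics; cat > h.py <<'E'
import numpy as np, cv2
from bench import robot, snapshot, models
def ray(s,u,v):
    K=np.array(s["camera_matrix"]);R=np.array(s["rotation"]);
    return np.array(s["origin"]),R@np.linalg.inv(K)@np.array([u,v,1.])
def at_z(s,u,v,z):
    o,d=ray(s,u,v); return o+d*(z-o[2])/d[2]
def proj(s,p):
    K=np.array(s["camera_matrix"]);R=np.array(s["rotation"])
    c=K@(R.T@(np.array(p)-np.array(s["origin"]))); return c[:2]/c[2]
E
python3 - <<'E'
from h import *
ims=[]
zs=dict(bar_grip=.012,fulcrum=0,pry_edge=.028,shim_center=.017)
for n in ["scene","top"]:
    s=snapshot(n); ims.append(s["img"]); print(n,np.round(s["origin"],3),np.round(s["rotation"],2).tolist())
    for q,z in zs.items():
        for r in models.tip_of(q,s)[:5]:
            u,v=r["centre"][0]*512,r["centre"][1]*384
            print(q,round(r["conf"],2),round(u),round(v),np.round(at_z(s,u,v,z),3))
    cv2.imwrite(f"pics/{n}.png",cv2.resize(s["img"],(800,600),interpolation=cv2.INTER_CUBIC))
print(robot.get_obs())
E
```

```text
pics
scene [0.91  0.259 1.005] [-2.6, 0.01, 2.2]Traceback (most recent call last):
  File "<stdin>", line 9, in <module>
  File "h.py", line 7, in at_z
    o,d=ray(s,u,v); return o+d*(z-o[2])/d[2]
                                        ~^^^
IndexError: invalid index to scalar variable.
```

```bash
cat > h.py <<'E'
import numpy as np, cv2
from scipy.spatial.transform import Rotation as Ro
from bench import robot, snapshot, models
def rot(s):
    return Ro.from_euler("xyz",s["rotation"]).as_matrix()
def ray(s,u,v):
    return np.array(s["origin"]),rot(s)@np.linalg.inv(np.array(s["camera_matrix"]))@np.array([u,v,1.])
def at_z(s,u,v,z):
    o,d=ray(s,u,v); return o+d*(z-o[2])/d[2]
def proj(s,p):
    c=np.array(s["camera_matrix"])@(rot(s).T@(np.array(p)-np.array(s["origin"]))); return c[:2]/c[2]
E
python3 - <<'E'
from h import *
zs=dict(bar_grip=.012,fulcrum=0,pry_edge=.028,shim_center=.017)
for n in ["scene","top"]:
    s=snapshot(n); print(n,np.round(s["origin"],3),np.round(s["rotation"],3))
    for q,z in zs.items():
        for r in models.tip_of(q,s)[:5]:
            u,v=r["centre"][0]*512,r["centre"][1]*384
            print(q,round(r["conf"],2),round(u),round(v),np.round(at_z(s,u,v,z),3))
    cv2.imwrite(f"pics/{n}.png",cv2.resize(s["img"],(800,600),interpolation=cv2.INTER_CUBIC))
    np.save(n,s,allow_pickle=True)
print(robot.get_obs())
E
```

```text
scene [0.91  0.259 1.005] [-2.601  0.008  2.204]
bar_grip 0.77 175 179 [ 0.531 -0.304  0.012]
fulcrum 0.82 259 280 [0.62  0.033 0.   ]
pry_edge 0.66 297 277 [0.572 0.104 0.028]
shim_center 0.91 248 179 [ 0.421 -0.15   0.017]
shim_center 0.77 257 144 [ 0.317 -0.198  0.017]
shim_center 0.61 202 120 [ 0.339 -0.372  0.017]
shim_center 0.54 252 111 [ 0.232 -0.276  0.017]
top [ 0.281 -0.087  0.975] [-2.967 -0.022 -1.553]
bar_grip 0.81 352 158 [ 0.529 -0.302  0.012]
fulcrum 0.79 195 117 [0.615 0.038 0.   ]
pry_edge 0.43 194 118 [0.603 0.035 0.028]
shim_center 0.81 386 245 [ 0.343 -0.368  0.017]
shim_center 0.75 301 263 [ 0.304 -0.193  0.017]
shim_center 0.75 342 306 [ 0.222 -0.277  0.017]
shim_center 0.6 282 207 [ 0.42  -0.154  0.017]
{'time': 0.6, 'joint_positions': array([-1.21804673e+00,  8.71981489e-02,  1.37067779e+00,  4.91429458e-06,
        1.68360491e+00, -1.03097904e-01]), 'qvel': array([-0.000557  , -0.00238771, -0.00035233, -0.0009023 , -0.00127118,
       -0.00081431]), 'joint_torque': array([-9.10227427e-04, -3.39779019e+01, -3.02416706e+01,  7.16938335e-02,
        2.36606738e-02,  5.59946457e-06]), 'tool_pos': array([ 0.24213019, -0.4938634 ,  0.20551817]), 'ee_rot': array([3.14148094e+00, 6.64893952e-06, 4.55848050e-01]), 'wrist_force': array([ 0.08135692, -0.18943247,  0.65800126]), 'wrist_torque': array([ 0.01932216, -0.06120779,  0.02385153]), 'width': 0.09357807452048662}
```

View pics/top.png

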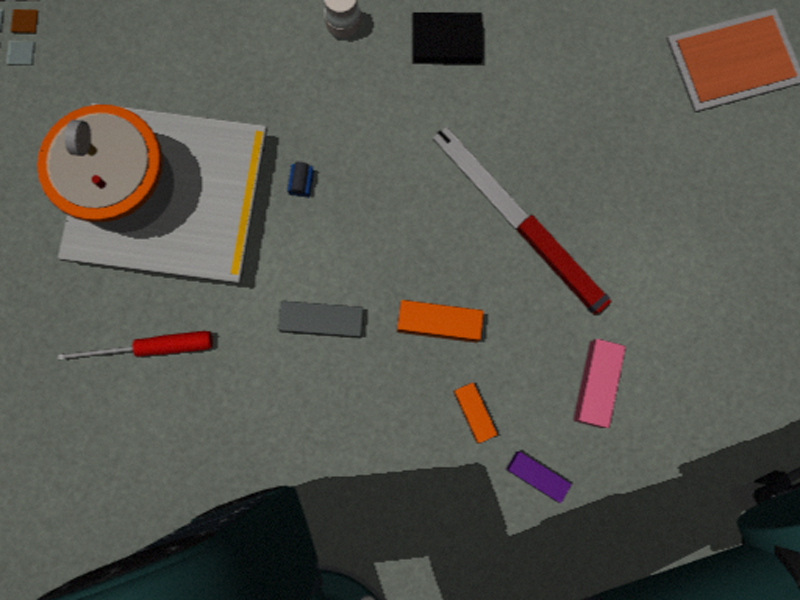

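View pics/scene.png

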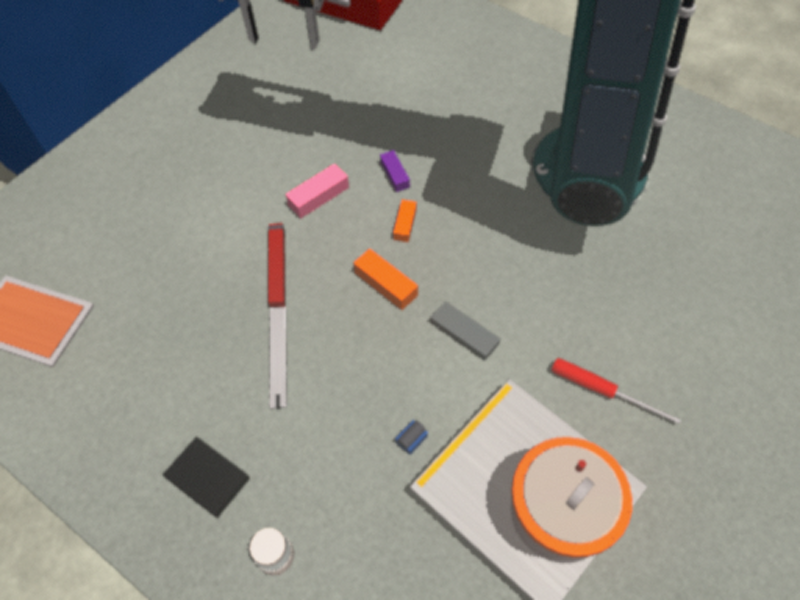

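```bash
cat > m.py <<'E'
from h import *
for n in ["top","scene"]:
    s=np.load(n+".npy",allow_pickle=True).item(); hsv=cv2.cvtColor(s["img"],cv2.COLOR_BGR2HSV)
    def seg(lo,hi,name,z,near):
        m=cv2.inRange(hsv,np.array(lo),np.array(hi)); 
        k,l,st,c=cv2.connectedComponentsWithStats(m)
        p=proj(s,near); i=min(range(1,k),key=lambda i:np.hypot(*(c[i]-p))+(1e3 if st[i][4]<40 else 0))
        pts=np.argwhere(l==i)[:,::-1].astype(float)
        w=np.array([at_z(s,u,v,z)[:2] for u,v in pts])
        r=cv2.minAreaRect((w*1000).astype(np.float32)); b=cv2.boxPoints(r)
        c0=w.mean(0); ax=np.linalg.svd(w-c0,full_matrices=False)[2][0]
        print(n,name,"centre",np.round(r[0],1),"size",np.round(r[1],1),"axis deg",round(np.degrees(np.arctan2(ax[1],ax[0])),1),"box",np.round(b).tolist())
    seg([22,120,80],[35,255,255],"stripe",.040,[.59,.1,.04])
    seg([3,160,90],[20,255,255],"shim",.034,[.42,-.153,.03])
    seg([0,150,50],[4,255,255],"handle",.024,[.5,-.33,.02])
    seg([100,110,20],[130,255,255],"fulc",.012,[.617,.035,.01])
E
python3 m.py
```

```text
top stripe centre [574.6 108.6] size [  8.1 199.1] axis deg 173.6 box [[475.0, 116.0], [673.0, 93.0], [674.0, 101.0], [476.0, 124.0]]
top shim centre [ 422.1 -151.2] size [109.6  39.8] axis deg -96.3 box [[396.0, -203.0], [436.0, -208.0], [448.0, -99.0], [408.0, -94.0]]
top handle centre [ 508.1 -312.8] size [144.8  27.3] axis deg -138.1 box [[445.0, -351.0], [463.0, -371.0], [571.0, -275.0], [553.0, -254.0]]
top fulc centre [616.2  42.8] size [31.1 42.9] axis deg -173.2 box [[593.0, 30.0], [636.0, 25.0], [639.0, 56.0], [596.0, 61.0]]
scene stripe centre [574.6 106.7] size [  7.6 195.9] axis deg -6.3 box [[477.0, 114.0], [671.0, 92.0], [672.0, 100.0], [478.0, 121.0]]
scene shim centre [ 427.7 -147.8] size [117.9  46.4] axis deg 82.3 box [[399.0, -204.0], [445.0, -209.0], [457.0, -91.0], [411.0, -87.0]]
scene handle centre [ 511.2 -315.2] size [146.2  21.4] axis deg 41.9 box [[449.0, -356.0], [463.0, -372.0], [573.0, -275.0], [559.0, -259.0]]
scene fulc centre [ 384.  -923.2] size [494.2 526.2] axis deg 6.7 box [[30.0, -853.0], [336.0, -1281.0], [738.0, -993.0], [432.0, -565.0]]
```

```bash
cat > g.py <<'E'
# python3 g.py x y z(mm) yaw pitchdown(deg, bar tip down): shift and turn left, in the tool axes
import sys
from h import *
def go(x,y,z,yaw,p=0):
    o=robot.get_obs(); R=Ro.from_euler("xyz",o["ee_rot"])
    T=Ro.from_euler("z",yaw,degrees=True)*Ro.from_euler("y",p,degrees=True)*Ro.from_euler("x",180,degrees=True)
    d=np.array([x,y,z])-o["tool_pos"]*1000
    print("t",round(o["time"],2),"now",np.round(o["tool_pos"]*1000,1),np.round(np.degrees(o["ee_rot"]),1),"F",np.round(o["wrist_force"],1),"w",round(o["width"]*1000,1))
    print("shift",np.round(R.inv().apply(d),1),"turn",np.round((R.inv()*T).as_rotvec(degrees=True),1),"shift after turn",np.round(T.inv().apply(d),1))
if __name__=="__main__": go(*map(float,sys.argv[1:]))
E
python3 g.py 530 -303 120 41.9
```

```text
t 0.6 now [ 242.1 -493.9  205.5] [180.    0.   26.1] F [ 0.1 -0.2  0.7] w 93.6
shift [342.5 -44.7  85.5] turn [  0.    0.  -15.8] shift after turn [341.7  50.2  85.5]
```

arm_command:
  commands: "20 -3 5 0 0 0 1;40 -5 10 0 0 0 1;45 -6 12 0 0 0 1;45 -6 12 0 0 0 1;45 -6 12 0 0 0 1;45 -6 12 0 0 0 1;45 -6 12 0 0 0 1;40 -5 10 0 0 0 1;10 -2 0 0 0 -8 1;0 0 0 0 0 -8 1;0 0 0 0 0 0 1"

```text
time: 1.98
tool_pos: [0.5389, -0.2863, 0.114]
ee_rot: [-3.138, -0.004, 0.749]
wrist_force: [-0.6, -0.1, 0.6]
width: 0.094
```

```bash
python3 g.py 530 -303 120 41.9; python3 - <<'E'
from h import *
s=snapshot("wrist"); np.save("wrist",s,allow_pickle=True)
for r in models.tip_of("bar_grip",s)[:3]:
    u,v=r["centre"][0]*512,r["centre"][1]*384; print(round(r["conf"],2),round(u),round(v),np.round(at_z(s,u,v,.012),4))
cv2.imwrite("pics/w1.png",s["img"])
E
```

```text
t 1.98 now [ 538.9 -286.3  114. ] [-179.8   -0.2   42.9] F [-0.6 -0.1  0.6] w 94.0
shift [-17.8   6.2  -6. ] turn [-0.2 -0.2  1. ] shift after turn [-17.8   6.5  -6. ]
0.86 263 205 [ 0.5268 -0.301   0.012 ]
```

View pics/w1.png

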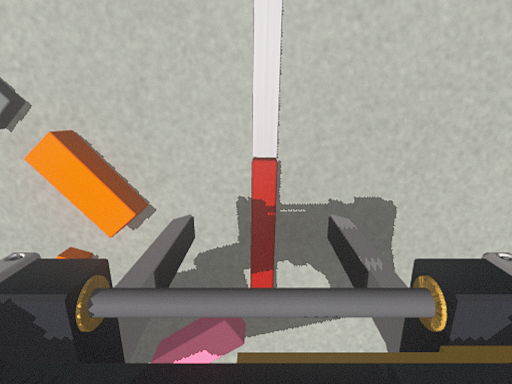

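```bash
python3 - <<'E'
from h import *
s=np.load("wrist.npy",allow_pickle=True).item()
f=at_z(s,264.5,158,.024); b=at_z(s,267.5,3,.006); h=at_z(s,262,280,.024)
print(f,b,h,"ang",np.degrees(np.arctan2(*(f-h)[1::-1])),np.degrees(np.arctan2(*(b-h)[1::-1])))
d=(b-h)[:2];d/=np.linalg.norm(d); print("grip",f[:2]-.045*d)
E
python3 g.py 527 -301 4 42
```

```text
[ 0.56615948 -0.26546692  0.024     ] [ 0.67039936 -0.17171557  0.006     ] [ 0.46430463 -0.35714194  0.024     ] ang 41.988968571896145 41.97816620410764
grip [ 0.53270649 -0.29556505]
t 2.08 now [ 538.6 -287.   114.4] [-179.8   -0.2   42.9] F [-1.  -0.4 -1.8] w 93.8
shift [-18.5   2.8 110.3] turn [-0.2 -0.2  0.9] shift after turn [-18.    2.7 110.4]
```

arm_command:
  commands: "-7 1 20 0 0 1 1;-7 1 40 0 0 0 1;0 0 35 0 0 0 1;0 0 10 0 0 0 1;0 0 0 0 0 0 1"

```text
time: 2.7
tool_pos: [0.5308, -0.2989, 0.0099]
ee_rot: [3.139, -0.006, 0.72]
wrist_force: [-0.0, 0.8, 0.6]
width: 0.094
```

```bash
python3 g.py 530 -298 4 42
```

```text
t 2.7 now [ 530.8 -298.9    9.9] [179.9  -0.3  41.3] F [-0.   0.8  0.6] w 94.0
shift [-0.1 -1.3  5.9] turn [ 0.1 -0.3 -0.7] shift after turn [-0.  -1.3  5.9]
```

arm_command:
  commands: "0 -1 5 0 0 -0.7 1;0 0 0 0 0 0 0;0 0 0 0 0 0 0;0 0 0 0 0 0 0;0 0 0 0 0 0 0;0 0 0 0 0 0 0;0 0 0 0 0 0 0;0 0 0 0 0 0 0"

```text
time: 3.7
tool_pos: [0.5314, -0.298, 0.0098]
ee_rot: [3.137, -0.008, 0.732]
wrist_force: [-5.9, 6.5, 5.9]
width: 0.0279
```

arm_command:
  commands: "0 0 -10 0 0 0 0;0 0 -20 0 0 0 0;0 0 -30 0 0 0 0;0 0 -30 0 0 0 0;0 0 -20 0 0 0 0;0 0 0 0 0 0 0"

```text
time: 4.45
tool_pos: [0.523, -0.2939, 0.1069]
ee_rot: [-3.119, 0.0, 0.732]
wrist_force: [0.7, 0.2, -9.3]
width: 0.0258
```

```bash
python3 g.py 593 -140 130 83.6; python3 - <<'E'
from h import *
s=snapshot("wrist"); np.save("wrist2",s,allow_pickle=True)
cv2.imwrite("pics/w2.png",s["img"])
E
```

```text
t 4.45 now [ 523.  -293.9  106.9] [-178.7    0.    42. ] F [ 0.7  0.2 -9.3] w 25.8
shift [154.9 -68.2 -21.6] turn [ -1.2  -0.4 -41.6] shift after turn [160.7  52.4 -23.1]
```

View pics/w2.png

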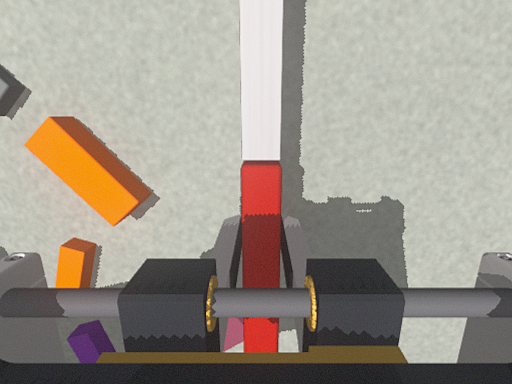

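arm_command:
  commands: "20 -5 -6 0 0 0 0;30 -6 -6 0 0 0 0;30 -6 -6 0 0 0 0;27 -5 -5 0 0 0 0;0 0 0 0 0 -8 0;0 0 0 0 0 -9 0;0 0 0 0 0 -9 0;0 0 0 0 0 -9 0;0 0 0 0 0 -6 0;0 0 0 0 -8 0 0;0 0 0 0 -8 0 0;0 0 0 0 0 0 0"

```text
time: 6.0
tool_pos: [0.584, -0.1854, 0.1019]
ee_rot: [-3.083, 0.244, 1.494]
wrist_force: [-0.5, 1.1, -9.7]
width: 0.0259
```

```bash
python3 g.py 588 -205 130 83.6 16; python3 - <<'E'
from h import *
for n in ["top","scene","wrist"]:
    s=snapshot(n); np.save(n+"3",s,allow_pickle=True)
    cv2.imwrite(f"pics/{n}3.png",s["img"])
a=cv2.resize(cv2.imread("pics/top3.png")[30:230,60:330],None,fx=2.9,fy=2.9,interpolation=cv2.INTER_CUBIC)
cv2.imwrite("pics/t3c.png",a[:600,:800])
E
```

```text
t 6.0 now [ 584.  -185.4  101.9] [-176.6   14.    85.6] F [-0.5  1.1 -9.7] w 25.9
shift [-25.5   4.2 -22.9] turn [-2.9 -1.9  2. ] shift after turn [-26.    6.2 -21.7]
```

View pics/wrist3.png

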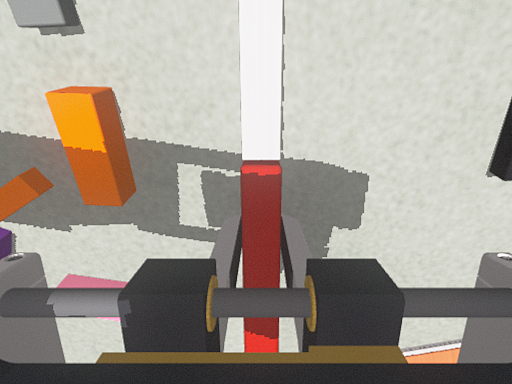

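View pics/t3c.png

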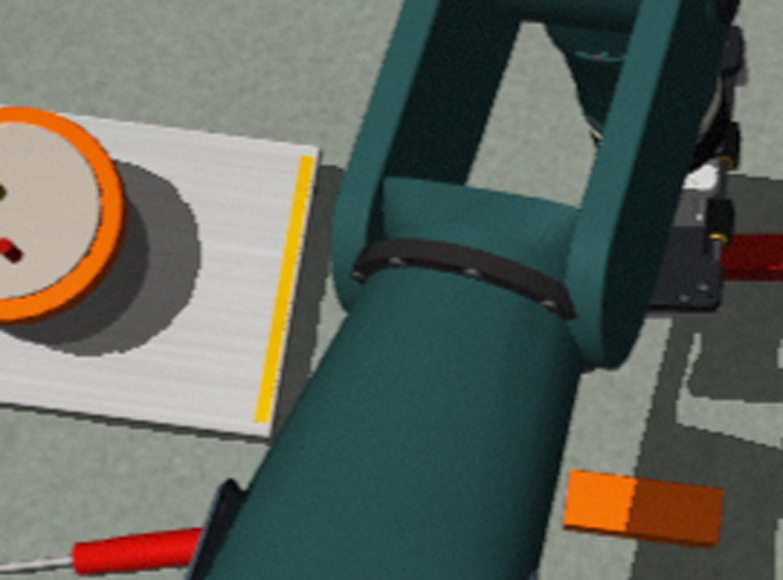

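```bash
python3 - <<'E'
from h import *
s=np.load("top3.npy",allow_pickle=True).item()
a=at_z(s,169.7,81,.04);b=at_z(s,153.1,180.7,.04);print("plate corners",a,b,np.linalg.norm(a-b),(a+b)/2,np.degrees(np.arctan2(*(a-b)[1::-1])))
s=np.load("wrist3.npy",allow_pickle=True).item()
o=robot.get_obs();Rt=Ro.from_euler("xyz",o["ee_rot"]).as_matrix()
print("cam in tool",Rt.T@(np.array(s["origin"])-o["tool_pos"])*1000, (Rt.T@rot(s)).round(3).tolist(), np.array(s["camera_matrix"]).round(1).tolist())
q=np.load("scene3.npy",allow_pickle=True).item()
p=proj(q,[.6,.0,.03]);print(p)
x,y=int(p[0])-110,int(p[1])-90
x=max(x,0);y=max(y,0);print(x,y)
c=q["img"][y:y+170,x:x+226];cv2.imwrite("pics/s3c.png",cv2.resize(c,None,fx=3.5,fy=3.5,interpolation=cv2.INTER_CUBIC))
E
```

```text
plate corners [0.68008431 0.08895923 0.04      ] [0.46417689 0.11157833 0.04      ] 0.21708900674561205 [0.5721306  0.10026878 0.04      ] -5.9806608316484065
cam in tool [  77.43650933   -0.65335907 -178.59958826] [[0.002, -0.965, -0.263], [1.0, 0.002, -0.001], [0.001, -0.263, 0.965]] [[274.5, 0.0, 260.8], [0.0, 274.5, 188.9], [0.0, 0.0, 1.0]]
[252.5012631  260.97849622]
142 170
```

View pics/s3c.png

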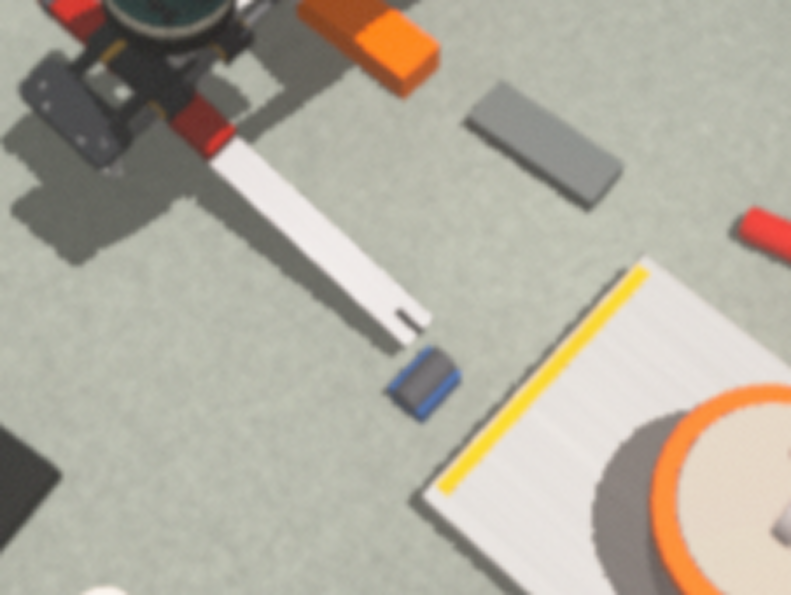

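```bash
python3 - <<'E'
from h import *
s=np.load("wrist3.npy",allow_pickle=True).item(); h=cv2.cvtColor(s["img"],cv2.COLOR_BGR2HSV).astype(int)
for r in (155,158,160,162,164,166,168,170,185,200):
    m=np.where(((h[r,:,0]<8)|(h[r,:,0]>172))&(h[r,:,1]>150))[0]; m=m[(m>220)&(m<300)]; print(r,m.min() if len(m) else None,m.max() if len(m) else None,h[r,262].tolist())
for r in (5,60,120):
    m=np.where((h[r,:,2]>225)&(h[r,:,1]<25))[0];m=m[(m>225)&(m<295)];print(r,m.min(),m.max(),[int(x) for x in h[r,232:246,2]],[int(x) for x in h[r,276:290,2]])
q=np.load("scene3.npy",allow_pickle=True).item()
print("fulc crest",at_z(q,263.4,277.1,.03),"tip@z50,40,60",at_z(q,261.4,265.4,.05),at_z(q,261.4,265.4,.04),at_z(q,261.4,265.4,.06))
print("front top", [at_z(q,142+222/3.5,170+143/3.5,z).round(3).tolist() for z in (.09,.1,.11)])
E
```

```text
155 None None [0, 1, 244]
158 None None [0, 0, 252]
160 None None [2, 68, 135]
162 None None [2, 107, 131]
164 None None [0, 122, 144]
166 242 279 [1, 168, 216]
168 241 280 [2, 175, 230]
170 241 280 [2, 177, 236]
185 250 280 [1, 155, 138]
200 242 280 [1, 156, 139]
5 237 285 [219, 219, 219, 222, 222, 227, 186, 239, 248, 246, 246, 246, 245, 245] [246, 246, 246, 246, 247, 250, 209, 126, 205, 226, 223, 225, 222, 225]
60 240 280 [216, 217, 218, 219, 217, 217, 220, 188, 239, 249, 247, 246, 246, 246] [246, 246, 246, 247, 251, 223, 146, 131, 210, 223, 218, 217, 218, 220]
120 241 279 [214, 214, 214, 216, 216, 220, 217, 215, 184, 236, 248, 246, 246, 245] [246, 245, 246, 251, 220, 143, 125, 207, 220, 218, 217, 214, 215, 216]
fulc crest [0.61664249 0.04302987 0.03      ] tip@z50,40,60 [0.60311087 0.02771118 0.05      ] [0.59990275 0.02528674 0.04      ] [0.606319   0.03013561 0.06      ]
front top [[0.584, -0.145, 0.09], [0.588, -0.14, 0.1], [0.591, -0.136, 0.11]]
```

```bash
python3 g.py 591.4 -185.2 111 83.7 16
```

```text
t 6.15 now [ 584.2 -189.7  103.9] [-176.8   14.2   85.3] F [  0.5  -0.2 -10.2] w 25.7
shift [ 3.2  6.3 -8.5] turn [-2.8 -1.8  1.6] shift after turn [ 3.1  6.6 -8.3]
```

arm_command:
  commands: "2 3 -5 -1.4 -1 0.8 0;1 3 -4 -1.4 -1 0.8 0;0 0 0 0 0 0 0"

```text
time: 6.52
tool_pos: [0.5914, -0.1871, 0.1128]
ee_rot: [3.136, 0.283, 1.453]
wrist_force: [0.5, -0.4, -8.9]
width: 0.0258
```

```bash
python3 g.py 591.4 -185.2 110 83.7 16
```

```text
t 6.53 now [ 591.4 -187.1  112.8] [179.7  16.2  83.3] F [ 0.5 -0.4 -8.9] w 25.8
shift [ 2.6 -0.2  2.1] turn [ 0.2  0.2 -0.4] shift after turn [ 2.6 -0.2  2.2]
```

Aligned; slide in along the bar axis.

arm_command:
  commands: "15 0 0.5 0 0 -0.4 0;20 0 0.5 0 0 0 0;20 0 0 0 0 0 0;0 0 0 0 0 0 0"

```text
time: 7.02
tool_pos: [0.5973, -0.1298, 0.0946]
ee_rot: [3.139, 0.28, 1.461]
wrist_force: [0.1, -1.4, -8.5]
width: 0.0258
```

```bash
python3 g.py 602 -89.7 82.2 83.7 16
```

```text
t 7.03 now [ 597.3 -129.8   94.6] [179.9  16.   83.7] F [ 0.1 -1.4 -8.5] w 25.8
shift [42.2  0.3  0.7] turn [0.2 0.  0. ] shift after turn [42.2  0.3  0.8]
```

```bash
python3 - <<'E'
from h import *
q=snapshot("scene");np.save("scene4",q,allow_pickle=True)
c=q["img"][220:320,200:360];cv2.imwrite("pics/s4c.png",cv2.resize(c,None,fx=5,fy=5,interpolation=cv2.INTER_CUBIC))
E
```

```text
(no output)
```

View pics/s4c.png

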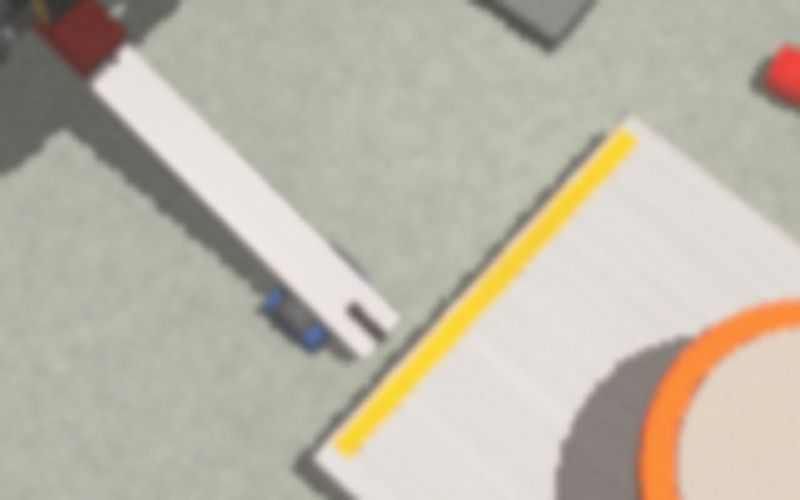

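```bash
python3 - <<'E'
from h import *
q=np.load("scene4.npy",allow_pickle=True).item()
for z in (.024,.028,.034): print(z,at_z(q,276,288,z).round(4))
for p in ([.6166,.043,.03],[.6255,.042,.02],[.5967,.0452,.03],[.6365,.0408,.03],[.5725,.1,.04],[.6206,.0792,.028]): print(p,((proj(q,p)-[200,220])*5).round())
E
```

```text
0.024 [0.6189 0.0795 0.024 ]
0.028 [0.6201 0.0802 0.028 ]
0.034 [0.6219 0.0813 0.034 ]
[0.6166, 0.043, 0.03] [317. 285.]
[0.6255, 0.042, 0.02] [304. 307.]
[0.5967, 0.0452, 0.03] [347. 254.]
[0.6365, 0.0408, 0.03] [287. 317.]
[0.5725, 0.1, 0.04] [478. 273.]
[0.6206, 0.0792, 0.028] [378. 340.]
```

arm_command:
  commands: "15 0 0.5 0 0 0 0;20 0 0 0 0 0 0;10 0 0 0 0 0 0;0 0 0 0 0 0 0"

```text
time: 7.58
tool_pos: [0.6029, -0.085, 0.0813]
ee_rot: [3.138, 0.281, 1.461]
wrist_force: [-0.3, -0.6, -9.4]
width: 0.0261
```

```bash
python3 g.py 602 -89.7 82.2 83.7 16
```

```text
t 7.58 now [602.9 -85.   81.3] [179.8  16.1  83.7] F [-0.3 -0.6 -9.4] w 26.1
shift [-4.9 -0.4  0.4] turn [ 0.2  0.1 -0. ] shift after turn [-4.9 -0.4  0.4]
```

arm_command:
  commands: "-0.5 0 5 0 1 0 0;-0.5 0 7 0 2.8 0 0;-0.5 0 7 0 2.8 0 0;-0.5 0 7 0 2.8 0 0;0 0 0 0 0 0 0"

```text
time: 8.2
tool_pos: [0.6025, -0.0947, 0.0567]
ee_rot: [3.136, 0.111, 1.46]
wrist_force: [0.5, 3.0, -7.5]
width: 0.0259
```

```bash
python3 g.py 598 -99 24 83.7 -6.7
```

```text
t 8.2 now [602.5 -94.7  56.7] [179.7   6.4  83.6] F [ 0.5  3.  -7.5] w 25.9
shift [-1.1 -4.2 33. ] turn [ 0.3 13.1 -0. ] shift after turn [-8.6 -4.  31.9]
```

arm_command:
  commands: "-0.5 0 7 0 2.8 0 0;-0.5 0 7 0 2.8 0 0;-0.5 0 7 0 2.8 0 0;0 0 0 0 0 0 0"

```text
time: 8.7
tool_pos: [0.6027, -0.0976, 0.0387]
ee_rot: [3.134, -0.034, 1.463]
wrist_force: [-1.2, 2.4, -7.5]
width: 0.0258
```

```bash
python3 g.py 600 -99 24 83.7 -6.7
```

```text
t 8.7 now [602.7 -97.6  38.7] [179.6  -2.   83.8] F [-1.2  2.4 -7.5] w 25.8
shift [-2.2 -2.6 14.6] turn [0.4 4.7 0.2] shift after turn [-3.4 -2.5 14.4]
```

arm_command:
  commands: "-0.5 0 7 0 2.4 0 0;-0.5 0 7 0 2.4 0 0;0 0 3 0 0 0 0;0 0 0 0 0 0 0"

```text
time: 9.2
tool_pos: [0.6039, -0.0985, 0.0271]
ee_rot: [3.131, -0.109, 1.469]
wrist_force: [-1.7, 3.1, -3.7]
width: 0.026
```

```bash
python3 g.py 600 -99 24 83.7 -6.7;  python3 - <<'E'
from h import *
q=snapshot("scene");np.save("scene5",q,allow_pickle=True)
c=q["img"][160:320,150:363];cv2.imwrite("pics/s5c.png",cv2.resize(c,None,fx=3.7,fy=3.7,interpolation=cv2.INTER_CUBIC))
E
```

```text
t 9.2 now [603.9 -98.5  27.1] [179.4  -6.3  84.2] F [-1.7  3.1 -3.7] w 26.0
shift [-1.2 -3.9  3. ] turn [0.6 0.4 0.5] shift after turn [-1.3 -3.9  3. ]
```

View pics/s5c.png

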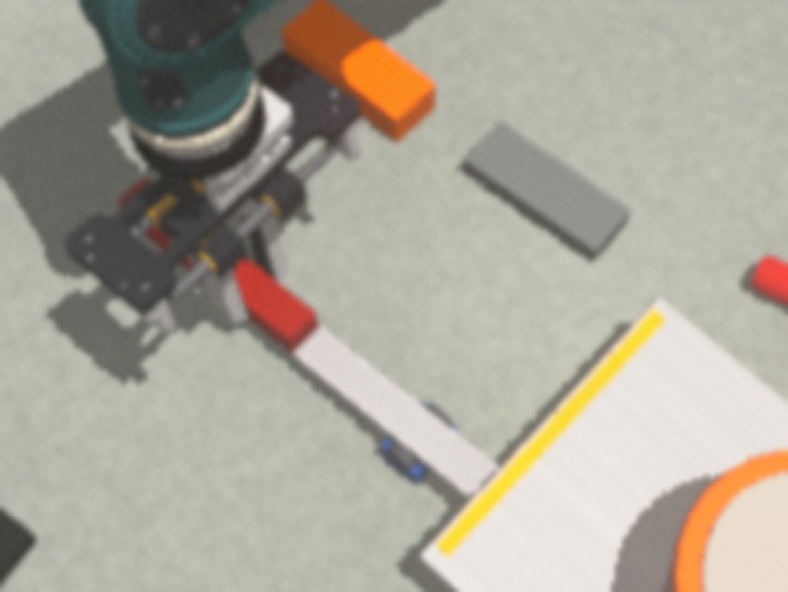

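arm_command:
  commands: "-0.5 0 3 0 0.4 0 0;0 0 3 0 0 0 0;0 0 2 0 0 0 0;0 0 0 0 0 0 0"

```text
time: 9.75
tool_pos: [0.6048, -0.0987, 0.0237]
ee_rot: [3.128, -0.113, 1.471]
wrist_force: [-2.9, 2.1, -3.3]
width: 0.0259
```

```bash
python3 g.py 600 -99 24 83.7 -6.7;  cat > st.py <<'E'
from h import *
# edge height from the stripe seen in scene: solve for the plate tilt about its rear feet line, seen against first picture
import sys
for f in sys.argv[1:]:
    s=np.load(f,allow_pickle=True).item(); hsv=cv2.cvtColor(s["img"],cv2.COLOR_BGR2HSV)
    m=cv2.inRange(hsv,np.array([22,120,80]),np.array([35,255,255])); k,l,st,c=cv2.connectedComponentsWithStats(m)
    i=1+np.argmax(st[1:,4]); p=c[i]
    print(f,"stripe px",p.round(2),"area",st[i][4],[ (z,at_z(s,*p,z/1000)[:2].round(4).tolist()) for z in (40,44,48,52,56,60)])
E
python3 - <<'E'
from h import *
np.save("scene6",snapshot("scene"),allow_pickle=True); np.save("top6",snapshot("top"),allow_pickle=True)
E
python3 st.py scene3.npy scene5.npy scene6.npy top3.npy top6.npy
```

```text
t 9.75 now [604.8 -98.7  23.7] [179.2  -6.5  84.3] F [-2.9  2.1 -3.3] w 25.9
shift [-0.7 -4.7 -0.5] turn [0.7 0.2 0.6] shift after turn [-0.8 -4.7 -0.4]
scene3.npy stripe px [296.39 278.42] area 330 [(40, [0.579, 0.1063]), (44, [0.5804, 0.1069]), (48, [0.5817, 0.1075]), (52, [0.5831, 0.1082]), (56, [0.5845, 0.1088]), (60, [0.5858, 0.1094])]
scene5.npy stripe px [297.96 276.95] area 342 [(40, [0.5741, 0.1072]), (44, [0.5755, 0.1078]), (48, [0.5769, 0.1084]), (52, [0.5783, 0.1091]), (56, [0.5796, 0.1097]), (60, [0.581, 0.1103])]
scene6.npy stripe px [298.21 276.71] area 341 [(40, [0.5733, 0.1073]), (44, [0.5747, 0.1079]), (48, [0.5761, 0.1086]), (52, [0.5775, 0.1092]), (56, [0.5789, 0.1098]), (60, [0.5803, 0.1105])]
top3.npy stripe px [157.33 130.09] area 409 [(40, [0.5714, 0.109]), (44, [0.5702, 0.1081]), (48, [0.569, 0.1073]), (52, [0.5677, 0.1065]), (56, [0.5665, 0.1056]), (60, [0.5652, 0.1048])]
top6.npy stripe px [153.59 127.43] area 405 [(40, [0.577, 0.1171]), (44, [0.5757, 0.1162]), (48, [0.5744, 0.1153]), (52, [0.5732, 0.1144]), (56, [0.5719, 0.1136]), (60, [0.5706, 0.1127])]
```

arm_command:
  commands: "0 0 0 0 0 0 0.5;0 0 0 0 0 0 0.6;0 0 0 0 0 0 0.7;0 0 -5 0 0 0 0.7;0 0 -20 0 0 0 0.8;0 0 -40 0 0 0 1;0 0 -40 0 0 0 1;0 0 0 0 -6.5 0 1;0 0 0 0 0 0 1"

```text
time: 10.98
tool_pos: [0.607, -0.1149, 0.1412]
ee_rot: [3.109, 0.008, 1.466]
wrist_force: [-0.4, 0.2, -1.1]
width: 0.094
```

```bash
python3 - <<'E'
from h import *
np.save("scene7",snapshot("scene"),allow_pickle=True); np.save("top7",snapshot("top"),allow_pickle=True)
E
python3 st.py scene7.npy top7.npy; python3 g.py 419 -176 110 83.7
```

```text
scene7.npy stripe px [298.44 276.48] area 344 [(40, [0.5726, 0.1074]), (44, [0.5739, 0.108]), (48, [0.5753, 0.1087]), (52, [0.5767, 0.1093]), (56, [0.5781, 0.1099]), (60, [0.5795, 0.1106])]
top7.npy stripe px [153.6  127.32] area 409 [(40, [0.5772, 0.117]), (44, [0.576, 0.1162]), (48, [0.5747, 0.1153]), (52, [0.5734, 0.1144]), (56, [0.5722, 0.1135]), (60, [0.5709, 0.1127])]
t 11.07 now [ 606.8 -116.3  140.4] [178.1   0.5  83.9] F [-0.7  0.3 -0. ] w 94.0
shift [ -79.2 -181.2   25.2] turn [1.9 0.5 0.2] shift after turn [ -79.9 -180.1   30.4]
```

arm_command:
  commands: "-15 -30 0 1 0.5 0 1;-20 -45 0 1 0 0 1;-20 -45 8 0 0 0 1;-15 -40 8 0 0 0 1;-9 -22 10 0 0 0 1;0 0 0 0 0 0 1"

```text
time: 11.82
tool_pos: [0.4093, -0.1789, 0.109]
ee_rot: [-3.132, -0.009, 1.458]
wrist_force: [0.1, 0.1, 0.2]
width: 0.0943
```

```bash
python3 - <<'E'
from h import *
s=snapshot("wrist");np.save("wrist8",s,allow_pickle=True);cv2.imwrite("pics/w8.png",s["img"])
np.save("top",snapshot("top"),allow_pickle=True); np.save("scene",snapshot("scene"),allow_pickle=True)
E
python3 g.py 419 -176 110 83.7; python3 m.py | grep shim
```

```text
t 11.97 now [ 412.  -178.9  110.5] [-179.6   -0.4   83.7] F [0.3 0.3 0.3] w 94.2
shift [3.6 6.6 0.5] turn [-0.4 -0.4 -0. ] shift after turn [3.6 6.6 0.5]
top shim centre [ 423.4 -138.5] size [54.4 39.5] axis deg -75.2 box [[401.0, -163.0], [440.0, -168.0], [446.0, -113.0], [407.0, -109.0]]
scene shim centre [ 428.5 -148.7] size [119.7  48.1] axis deg 82.1 box [[398.0, -205.0], [446.0, -211.0], [459.0, -92.0], [411.0, -87.0]]
```

View pics/w8.png

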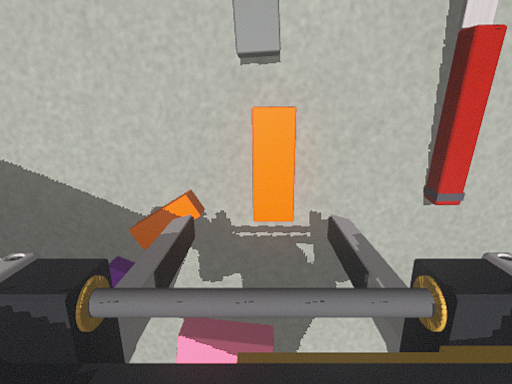

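```bash
python3 - <<'E'
from h import *
s=np.load("wrist8.npy",allow_pickle=True).item()
P=[at_z(s,u,v,.034)[:2]*1000 for u,v in ((252.5,107),(295.5,107),(294,221),(253,221))]
P=np.array(P);print(P.round(1),P.mean(0),np.linalg.norm(P[0]-P[3]),np.linalg.norm(P[0]-P[1]))
d=(P[0]+P[1]-P[2]-P[3]);print(np.degrees(np.arctan2(d[1],d[0])))
E
```

```text
[[ 410.   -95.9]
 [ 448.  -100.2]
 [ 437.9 -207.9]
 [ 397.5 -203.5]] [ 423.36804397 -151.89191472] 108.37337395248349 38.24655900472781
84.00285880679624
```

arm_command:
  commands: "2 5 20 0 0 0 1;1 3 40 0 0 0 1;0 0 30 0 0 0 1;0 0 10 0 0 0 1;0 0 0 0 0 0 1"

```text
time: 12.6
tool_pos: [0.4281, -0.1765, 0.0115]
ee_rot: [3.139, -0.006, 1.465]
wrist_force: [0.9, -0.9, 1.0]
width: 0.0936
```

```bash
python3 g.py 420 -177 5 83.9
```

```text
t 12.6 now [ 428.1 -176.5   11.5] [179.9  -0.4  83.9] F [ 0.9 -0.9  1. ] w 93.6
shift [-1.3 -8.   6.5] turn [ 0.1 -0.4  0. ] shift after turn [-1.3 -8.   6.5]
```

arm_command:
  commands: "-1 -4 3 0 0 0 1;0 -4 4 0 0 0 1;0 0 0 0 0 0 1;0 0 0 0 0 0 1"

```text
time: 13.1
tool_pos: [0.4222, -0.1781, 0.0077]
ee_rot: [3.133, -0.003, 1.465]
wrist_force: [-0.1, -0.8, -0.1]
width: 0.0942
```

```bash
python3 g.py 420 -177 5 83.9
```

```text
t 13.1 now [ 422.2 -178.1    7.7] [179.5  -0.2  84. ] F [-0.1 -0.8 -0.1] w 94.2
shift [ 0.8 -2.3  2.7] turn [ 0.5 -0.2  0.1] shift after turn [ 0.8 -2.3  2.7]
```

arm_command:
  commands: "0 -2 3 0.5 0 0 1;0 0 0 0 0 0 0;0 0 0 0 0 0 0;0 0 0 0 0 0 0;0 0 0 0 0 0 0;0 0 0 0 0 0 0;0 0 0 0 0 0 0"

```text
time: 13.98
tool_pos: [0.4204, -0.178, 0.0049]
ee_rot: [-3.142, -0.003, 1.465]
wrist_force: [0.3, 0.6, 1.2]
width: 0.0396
```

```bash
python3 g.py 420 -177 5 83.9
```

```text
t 13.97 now [ 420.4 -178.     4.9] [-180.    -0.2   84. ] F [0.3 0.6 1.2] w 39.6
shift [ 0.9 -0.5 -0.1] turn [-0.  -0.2  0.1] shift after turn [ 0.9 -0.5 -0.1]
```

arm_command:
  commands: "0 0 -15 0 0 0 0;0 0 -30 0 0 0 0;0 5 -15 0 0 0 0;20 15 0 0 0 0 0;40 18 0 0 0 0 0;45 18 0 0 0 0 0;45 18 0 0 0 0 0;30 3 0 0 0 0 0;0 0 0 0 0 0 0;0 0 0 0 0 0 0"

```text
time: 15.22
tool_pos: [0.5212, -0.0035, 0.0706]
ee_rot: [3.139, -0.001, 1.463]
wrist_force: [0.6, 0.0, -1.8]
width: 0.04
```

```bash
python3 g.py 515.8 -2.3 7 83.7; python3 - <<'E'
from h import *
s=snapshot("wrist");np.save("wrist9",s,allow_pickle=True);cv2.imwrite("pics/w9.png",s["img"])
E
```

```text
t 15.22 now [521.2  -3.5  70.6] [ 1.798e+02 -1.000e-01  8.380e+01] F [ 0.6  0.  -1.8] w 40.0
shift [ 0.5 -5.6 63.6] turn [ 0.2 -0.1  0.1] shift after turn [ 0.6 -5.4 63.6]
```

View pics/w9.png

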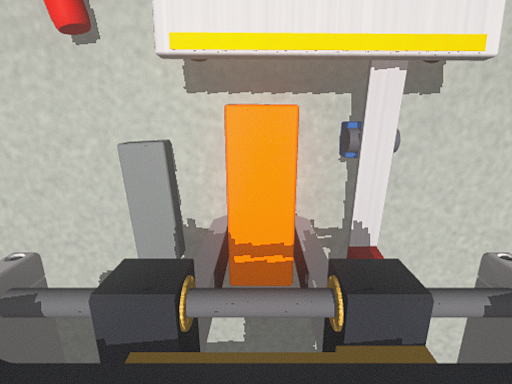

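```bash
python3 - <<'E'
from h import *
s=np.load("wrist9.npy",allow_pickle=True).item()
e=[at_z(s,u,v,.044)*1000 for u,v in ((158,57),(502,57))]
print("edge",np.round(e,1),np.linalg.norm(e[0]-e[1]),(e[0]+e[1])/2,"ang",np.degrees(np.arctan2(*(e[1]-e[0])[1::-1])))
print("grey",[(at_z(s,u,v,.02)*1000).round(1).tolist() for u,v in ((121,145),(168,141),(180,235))])
print("foot",[(at_z(s,u,v,.02)*1000).round(1).tolist() for u,v in ((197,59),(432,59))])
print("bar blade left at edge",(at_z(s,369,62,.042)*1000).round(1))
E
```

```text
edge [[462.8 117.3  44. ]
 [698.2  92.   44. ]] 236.7406642835358 [580.47924764 104.6130916   44.        ] ang -6.139982220360613
grey [[410.8, 59.9, 20.0], [450.3, 58.9, 20.0], [444.6, -25.5, 20.0]]
foot [[484.6, 117.9, 20.0], [664.4, 98.6, 20.0]]
bar blade left at edge [607.8  98.8  42. ]
```

arm_command:
  commands: "0 -2 20 0 0 0 0;0 -2 25 0 0 0 0;0 0 13 0 0 0 0;0 0 3 0 0 0 0;0 0 0 0 0 0 0"

```text
time: 15.9
tool_pos: [0.5181, -0.0082, 0.0099]
ee_rot: [3.135, -0.0, 1.455]
wrist_force: [-0.1, -0.4, -0.1]
width: 0.0397
```

```bash
python3 g.py 524.2 58.3 6.5 83.8
```

```text
t 15.9 now [518.1  -8.2   9.9] [179.6  -0.   83.4] F [-0.1 -0.4 -0.1] w 39.7
shift [66.7 -1.6  3.4] turn [ 0.4 -0.  -0.4] shift after turn [66.7 -1.1  3.4]
```

arm_command:
  commands: "8 -1 2.5 0.4 0 -0.4 0;12 0 0.5 0 0 0 0;10 0 0 0 0 0 0;0 0 0 0 0 0 0"

```text
time: 16.4
tool_pos: [0.5224, 0.0244, 0.009]
ee_rot: [3.138, -0.001, 1.463]
wrist_force: [-0.2, 0.4, -1.5]
width: 0.0396
```

```bash
python3 g.py 524.2 58.3 6.5 83.8
```

```text
t 16.4 now [522.4  24.4   9. ] [ 1.798e+02 -1.000e-01  8.380e+01] F [-0.2  0.4 -1.5] w 39.6
shift [33.9 -1.9  2.6] turn [ 0.2 -0.1  0. ] shift after turn [33.9 -1.9  2.5]
```

arm_command:
  commands: "6 -1 2.5 0 0 0 0;8 -1 0.5 0 0 0 0;8 0 0 0 0 0 0;6 0 0 0 0 0 0;3 0 0 0 0 0 0;0 0 0 0 0 0 0"

```text
time: 17.15
tool_pos: [0.5238, 0.0578, 0.0059]
ee_rot: [3.138, -0.001, 1.464]
wrist_force: [-0.1, 0.3, -1.8]
width: 0.0398
```

```bash
python3 g.py 524.2 58.3 5 83.8; python3 - <<'E'
from h import *
s=snapshot("wrist");np.save("wrist10",s,allow_pickle=True);cv2.imwrite("pics/w10.png",s["img"])
np.save("scene10",snapshot("scene"),allow_pickle=True)
E
python3 st.py scene7.npy scene10.npy|cut -c1-60
```

```text
t 17.15 now [523.8  57.8   5.9] [179.8  -0.   83.9] F [-0.1  0.3 -1.8] w 39.8
shift [0.5 0.3 0.9] turn [ 0.2 -0.   0.1] shift after turn [0.5 0.3 0.9]
scene7.npy stripe px [298.44 276.48] area 344 [(40, [0.5726,
scene10.npy stripe px [298.32 276.64] area 348 [(40, [0.573,
```

View pics/w10.png

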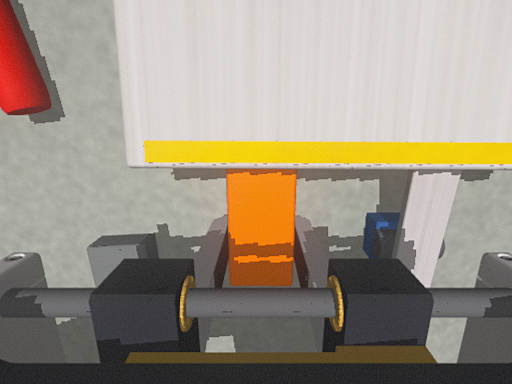

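arm_command:
  commands: "0 0 1 0 0 0 0;0 0 0 0 0 0 0.55;0 0 0 0 0 0 0.6;0 0 0 0 0 0 0.7;0 0 0 0 0 0 0.7;-4 0 -10 0 0 0 0.7;-5 0 -30 0 0 0 0.7;-5 0 -45 0 0 0 0.7;-20 0 -45 0 0 0 0.7;-40 0 -20 0 0 0 0.7;-30 0 0 0 0 0 0.7;0 0 0 0 0 0 0.7"

```text
time: 18.75
tool_pos: [0.5129, -0.0505, 0.1658]
ee_rot: [3.131, 0.001, 1.464]
wrist_force: [-1.0, 0.6, -0.4]
width: 0.0659
```

```bash
python3 - <<'E'
from h import *
for n in("top","scene"): np.save(n+"11",snapshot(n),allow_pickle=True)
np.save("top",np.load("top11.npy",allow_pickle=True));np.save("scene",np.load("scene11.npy",allow_pickle=True))
s=np.load("scene11.npy",allow_pickle=True).item()
hsv=cv2.cvtColor(s["img"],cv2.COLOR_BGR2HSV);m=cv2.inRange(hsv,np.array([3,160,90]),np.array([20,255,255]))
k,l,st,c=cv2.connectedComponentsWithStats(m)
for i in range(1,k):
    if st[i][4]>60:
        w=np.array([at_z(s,u,v,.034)[:2]*1000 for v,u in np.argwhere(l==i)]).astype(np.float32); print(st[i],cv2.minAreaRect(w))
w=snapshot("wrist"); np.save("wrist11",w,allow_pickle=True)
for n in ("shim_center","bar_grip"):
    for r in models.tip_of(n,w)[:3]: print(n,r["conf"],at_z(w,r["centre"][0]*512,r["centre"][1]*384,.017).round(3))
E
python3 g.py 524 58 5 83.8; python3 st.py scene7.npy scene11.npy top7.npy top11.npy|cut -c1-60
```

```text
[  0 190  24  26 165] ((823.2217407226562, -578.8023071289062), (76.37600708007812, 54.63816452026367), 52.72581481933594)
[278 237  34  30 504] ((525.9920043945312, 65.14697265625), (70.53438568115234, 40.51395797729492), 83.23080444335938)
[ 333  283   76   76 1268] ((559.4147338867188, 282.7239685058594), (159.4163055419922, 159.0115966796875), 36.16728591918945)
shim_center 0.92 [0.526 0.085 0.017]
bar_grip 0.58 [ 0.608 -0.104  0.017]
t 19.0 now [512.6 -47.8 164.1] [179.5   0.   84.1] F [ 0.4 -0.6 -0.5] w 65.8
shift [106.5  -0.8 159.1] turn [0.5 0.  0.3] shift after turn [ 1.064e+02 -1.000e-01  1.591e+02]
scene7.npy stripe px [298.44 276.48] area 344 [(40, [0.5726,
scene11.npy stripe px [298.32 276.64] area 348 [(40, [0.573,
top7.npy stripe px [153.6  127.32] area 409 [(40, [0.5772, 0Traceback (most recent call last):
  File "st.py", line 7, in <module>
    i=1+np.argmax(st[1:,4]); p=c[i]
        ~~~~~~~~~^^^^^^^^^^
    return _wrapfunc(a, 'argmax', axis=axis, out=out, **kwds)
    return bound(*args, **kwds)
ValueError: attempt to get argmax of an empty sequence
```

```bash
python3 -c "
from h import *
print(robot.close_job())"
```

```text
the job is handed in; nothing more can be done
None
```

The job is done and handed in at about 19 s. The pry bar holds the striped edge up on the fulcrum, and the orange shim lies flat, end first, under the edge at about −42 to −45 mm.

- **Edge height:** the striped edge rose about 16 mm, so its lower rim is near 44 mm. The stripe shifted about 3.5 mm inward, which fits the plate leaning back on its far feet rather than sliding.
- **Shim depth:** the wrist image taken just before letting go gives about 31 mm in. After release, the network put the shim's centre at (0.526, 0.085), close to the planned spot.
- **Plate and bar at the end:** in the scene camera the stripe moved less than 0.2 px between before the shim went in and after I let go. The bar was still in place and the gripper was clear, about 160 mm up.
- **Forces:** every wrist force I read stayed near or below 10 N.

**Checks that failed or disagreed:**
- The last stripe check in the top camera gave nothing, most likely because the arm blocked the view.
- Measured along the raised edge, the wrist image gave 237 mm instead of 220 mm. I took its middle from the feet instead, which were 181 mm apart against the 180 mm stated.

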